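# Lock out the spice mill and dock its grinding pots

### The arm

A 7-joint arm with a two-finger parallel gripper is mounted at the origin on the work surface. World frame = base frame: x ahead of the robot, y to its left, z up, the work surface at z = 0. Lengths are in mm, angles in degrees, forces in N, time in s.
With the tool pointing down it reaches from about 425 to 875 mm from the base axis. Payload 8.4 kg.
Tool frame: the origin (TCP) lies between the finger pads; the fingertips stand 14 mm ahead of it and the grasp point (between the pads) lies 5 mm behind it; z points along the fingers, y is the line along which they close (so a half turn about z gives the same grasp; the last joint's range is limited). The gripper opens to 87 mm and grips with 3 to 60 N. Pads are 19 mm wide; open, the fingers measure 117 mm over their backs; the gripper's body (75 mm by 190 mm) begins 51 mm behind the grasp point.
Start: joints at [-76.387, 19.091, 2.286, 83.961, -0.768, 76.965, -3.352], TCP at [214.805, 613.451, 208.646] pointing down, gripper open.
Joint ranges: [-147.57, 147.57], [-21.85, 119.76], [-74.77, 79.35], [14.55, 137.4], [-85.83, 265.84], [4.83, 119.75], [-152.11, 152.11]. Speed limits (degrees/s): [127.2, 127.2, 159.86, 159.86, 180, 180, 180].

### API

Orientations are given as [roll, pitch, yaw] about the fixed x, y, z axes, in that order (R = Rz(yaw) Ry(pitch) Rx(roll)).
In Python, from rig import bot gives the robot as it stands.
- The arm moves only by the tool jog_arm, never from a script. Its argument "plan" is a list of rows, each an object with "linear": the shift along the tool's x, y, z as a fraction of full scale, a list of three; "rotation": the turn, a rotation vector about the tool's x, y, z as a fraction of full scale, a list of three. A call has exactly 5 rows; each row is the pose to reach, as a shift and turn from the pose commanded when the call began, along the tool's axes at that moment, turning the shorter way round; what a row does not reach only later rows make up. Full scale, the value 1, is 0.6 m for a shift and 360 degrees for a turn. A row lasts 1/8 s, in which the tool goes at most 62.5 mm and 10.7 degrees, less where a joint would pass 70% of its speed; a pose out of reach is approached as far as the arm can. A call with a number of a shift or a turn outside -1 to 1 is refused whole. A call with a gripper value outside its range is refused whole. "jaw" is the closure, from 0 (fully open) to 1 (shut), set as the call begins (left out, the last holds). The fingers move at their own pace and stop on an object; the grip force is fixed at half the most. Time passes only in rows, so rows that repeat a pose let the fingers close, or fill a call up. It gives the time, the measured TCP pose, the force, the opening and the grip force at its end, in the units of the state.
- bot.state(): the state, without advancing time (a new reading comes with each control period).
- bot.grab_frame(name): name is "scene" or "top" or "wrist"; returns the picture (420x560x3 uint8, red, green, blue); there is no depth.
- bot.calibration(name): a dict with "fx", "fy", "cx", "cy" (pixels), "position" and "orientation" of the camera in the world. Camera axes: x right, y down, z forward; pixel columns grow to the right and rows downward; lengths in mm; the calibration is good to about 2 mm. The wrist camera is an equidistant fisheye: a pixel r from the principal point sees the ray r / f radians off the axis. A picture is of the moment at which its call begins: read the wrist's pose just before it. calibration takes no time and is no camera call; for the wrist camera it gives the pose at the moment of the call.
- bot.job_done(): hands the job in; it is judged then, once.
Trained networks look in the newest picture that a camera, given by its name, has taken for a name from the list of things; names that differ only in an ending like _2 or _b are one class to them, and where a whole thing is asked for, a point or a joint stands for the part that bears it (a point fixed in the world has none). Each returns a list of dicts, best first, with "conf" (0 to 1); they miss things now and then, are a little off and sometimes report something else, mostly with a low value. They report only what shows in the picture. A call takes as long as a camera call.
- bot.trace(camera, name): "region" (420x560 bool, what is visible of it) and "location" ([column, row] in pixels, amid what is visible of it).
- bot.tip_of(camera, name): "location" ([column, row] in pixels: a listed point, or the origin of a listed thing).
The state is a dict: "t": time; "q": joint angles; "dq": joint speeds; "effort": joint torques, N m; "position": TCP position; "tcp_rot": TCP orientation; "wrist_force": force on the tool from outside, world axes, zero at the start; "wrist_torque": the same for the moment, N m; "finger_gap": opening from 0.0 (shut) to 1.0 (fully open); "grasp_force": force on a finger pad.
Only numpy, scipy, OpenCV 4.12 (cv2) and the standard library are available. Lean on these libraries where they do the work, as an engineer would, in place of code of your own. Each camera call takes 0.05 s, during which the arm holds its last target. There are 200 camera calls.

### The job

The washed grinding pots of the spice mill are to go back on its drive plates. Before touching any pot, turn the isolator's handle fully to off and then swing its lockout hasp right out; leave both so. Then stand every pot upright in the middle of a drive plate of its own, whichever plate you like, with its spout straight above the plate's pointer tab, and leave the other kitchen things where they are.

Things in the scene. Friction and masses are not known exactly. Their poses are not given: they have to be found in the camera images.
- isolator_grip (a point): Black rotary isolator handle on top of a grey steel box (160 x 240 mm, 90 mm high): upright bar 82 mm long, 22 mm thick, 44 mm high on an 80 mm round base; its narrowed end (13 mm) is the pointer. Point on the vertical turning axis, 18 mm below the bar's top, 130 mm above the cart top. x across the bar, y along it (pointer end at -y), z up.
- isolator (a joint): Isolator handle: about 1.57 is ON (pointer across the box, away from the robot), 0 is OFF, a firm stop (pointer along the box, towards the hasp). From on to off is a quarter turn clockwise seen from above; the number falls. Light friction (0.12 N m); stays where it is left.
- hasp_stud (a point): Middle of the upright round steel stud, 16 mm across and 42 mm high, on the free end of the lockout hasp (a flat steel arm just above the box's top). This point is 21 mm below the stud's top, 124 mm above the cart top. The stud is used to swing the hasp; it may turn between the fingers.
- hasp_pivot (a point): Vertical pivot of the hasp, fixed on the top of the isolator box near its end, 72 mm from the stud's axis. Axes of the box: x across it, away from the robot; y along it from hasp end to handle end; z up.
- hasp (a joint): Angle of the lockout hasp about its pivot: 0 folded in over the box (arm towards the box's -x), 1.57 swung right out, at its stop (arm towards the box's -y, sticking out past the box's end). The number grows counter-clockwise seen from above. Light friction (0.05 N m); stays where it is left.
- pot1_center (a point): Steel grinding pot with black lid and spout (three or four are present, all alike): body 68 mm across and 70 mm high, a round lid knob 36 mm across from 70 to 104 mm up, 0.26 to 0.47 kg. This point is on its axis, 52 mm above its underside; x points along its one spout, z up. Any pot may go on any drive plate.
- pot1_spout (a point): Tip of that pot's spout (24 mm wide, 14 mm high), 60 mm from the pot's axis, 46 mm above its underside.
- pot2_center (a point): Steel grinding pot with black lid and spout (three or four are present, all alike): body 68 mm across and 70 mm high, a round lid knob 36 mm across from 70 to 104 mm up, 0.26 to 0.47 kg. This point is on its axis, 52 mm above its underside; x points along its one spout, z up. Any pot may go on any drive plate.
- pot2_spout (a point): Tip of that pot's spout (24 mm wide, 14 mm high), 60 mm from the pot's axis, 46 mm above its underside.
- pot3_center (a point): Steel grinding pot with black lid and spout (three or four are present, all alike): body 68 mm across and 70 mm high, a round lid knob 36 mm across from 70 to 104 mm up, 0.26 to 0.47 kg. This point is on its axis, 52 mm above its underside; x points along its one spout, z up. Any pot may go on any drive plate.
- pot3_spout (a point): Tip of that pot's spout (24 mm wide, 14 mm high), 60 mm from the pot's axis, 46 mm above its underside.
- pot4_center (a point): Steel grinding pot with black lid and spout (three or four are present, all alike): body 68 mm across and 70 mm high, a round lid knob 36 mm across from 70 to 104 mm up, 0.26 to 0.47 kg. This point is on its axis, 52 mm above its underside; x points along its one spout, z up. Any pot may go on any drive plate.
- pot4_spout (a point): Tip of that pot's spout (24 mm wide, 14 mm high), 60 mm from the pot's axis, 46 mm above its underside.
- plate1_center (a point): Centre of the top of a drive plate of the mill: a fixed dark steel disc, 100 mm across and 3 mm thick, flat on the cart top, with one bright steel pointer tab, 12 mm wide, sticking out from its edge to 75 mm from the centre. x points along the tab, z up.
- plate2_center (a point): Centre of the top of a drive plate of the mill: a fixed dark steel disc, 100 mm across and 3 mm thick, flat on the cart top, with one bright steel pointer tab, 12 mm wide, sticking out from its edge to 75 mm from the centre. x points along the tab, z up.
- plate3_center (a point): Centre of the top of a drive plate of the mill: a fixed dark steel disc, 100 mm across and 3 mm thick, flat on the cart top, with one bright steel pointer tab, 12 mm wide, sticking out from its edge to 75 mm from the centre. x points along the tab, z up.
- plate4_center (a point): Centre of the top of a drive plate of the mill: a fixed dark steel disc, 100 mm across and 3 mm thick, flat on the cart top, with one bright steel pointer tab, 12 mm wide, sticking out from its edge to 75 mm from the centre. x points along the tab, z up.
- jar: Bystander: glass storage jar with a clamp lid, 96 mm across, 146 mm high; origin under its centre.
- mortar: Bystander: wooden mortar, 116 mm across, 85 mm high; origin under its centre.
- bowl: Bystander: stainless mixing bowl, 180 mm across, 75 mm high; origin under its centre.
- scoop: Bystander: purple plastic scoop, 180 mm long, 40 mm high; origin under the middle of its bowl, handle towards its -x.
- bottle: Bystander: amber glass bottle, 64 mm across, 140 mm high; origin under its centre.
- tin: Bystander: plain aluminium tin, 66 mm across, 85 mm high; origin under its centre.
- dish: Bystander: white saucer, 110 mm across, 20 mm high; origin under its centre.

How it is judged:
By the outcome, as a careful person would: the job done as asked, in the order asked, and still so for the second after the job is handed in, with the robot touching nothing.
Of pot1, pot2, pot3, pot4 only 3 to 4 are there at a start; the rules pass over those that are not, and their reading is None.
At some moment in a run one of pot1, pot2, pot3, pot4 may be knocked a few centimetres aside while the robot is not near it.
It also fails if it takes over 210 s, if anything falls off the work surface, if the arm or the gripper's body presses on something with over 40 N, if the wrist force passes 120 N, or if a joint passes its speed limit or range.

## Working session

There is one attempt and no reset: what is moved stays moved. The work goes in short steps, Python scripts to look and compute and a tool call to move; the robot and the scene stay as the last step left them, time stands still between calls to the robot, and variables do not carry over. Pictures are saved under pics/ and viewed, at most 14 in all, crops included, and the job is handed in when it is done.

Besides the shell and the picture viewer there is one more tool, called after "Emit:" as name([rows], argument=value, ...), one row to a line, values as JSON. jog_arm: Moves the arm, as the interface text tells. Shift numbers are shares of 0.6 m and turn numbers shares of 360 degrees, none past 1 either way. Its arguments: {"type":"object","properties":{"plan":{"type":"array"},"jaw":{"type":"number"}},"required":["plan"]}

```bash
ls; mkdir -p pics; python3 - <<'E'
from rig import bot
import cv2
for n in("scene","top"):
    im=bot.grab_frame(n); cv2.imwrite(f"pics/{n}0.png",im[:,:,::-1]); print(bot.calibration(n))
s=bot.state();print(s["t"],s["position"],s["tcp_rot"],s["finger_gap"]); print(bot.calibration("wrist"))
E
```

```text
pics
{'fx': 390.01656856649674, 'fy': 390.01656856649674, 'cx': 285.3738218940416, 'cy': 213.25338914209303, 'position': array([1070.89016565, -577.77759605,  909.07198263]), 'orientation': array([-138.41538724,    0.94599771,   46.97674733])}
{'fx': 382.3537596403889, 'fy': 382.3537596403889, 'cx': 280.86066059118315, 'cy': 211.01496502177943, 'position': array([ 366.07932991, -119.02449949, 1241.36368621]), 'orientation': array([-170.51137091,    1.25317275,  -91.08551455])}
0.1 [214.67427648 613.06280599 207.85990079] [-1.79918284e+02  6.17343341e-03  1.60702639e+02] 0.999933800237846
{'fx': 325.19226210127806, 'fy': 325.19226210127806, 'cx': 276.7692896975416, 'cy': 212.26299983845047, 'position': array([145.04929476, 637.29855771, 382.58347737]), 'orientation': array([1.63947299e+02, 1.55305310e-02, 7.06885731e+01])}
```

View pics/scene0.png

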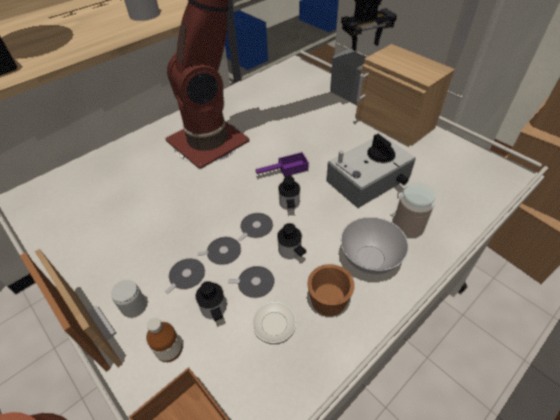

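View pics/top0.png

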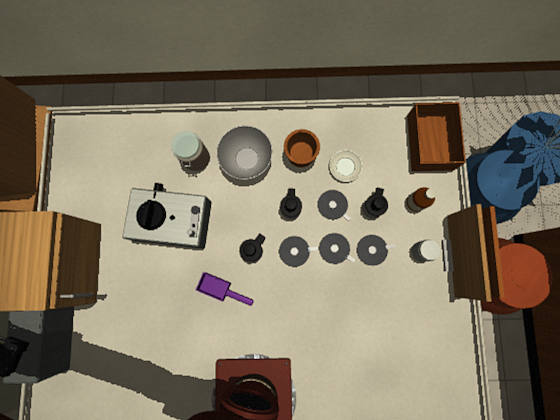

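The scene shows three pots in the top view at about (290,205), (375,205) and (252,250). There are four plates at (333,205), (294,250), (334,250) and (372,250). The isolator box is at (167,218), with the hasp stud near (194,210).

```bash
cat >h.py <<'E'
import numpy as np, cv2
from rig import bot
from scipy.spatial.transform import Rotation as R
def ray(cal,px):
    u=(np.array(px,float)-[cal["cx"],cal["cy"]])/[cal["fx"],cal["fy"]]
    return u
def ground(n,px,z,cal=None):
    cal=cal or bot.calibration(n); u=ray(cal,px)
    if n=="wrist":
        r=np.linalg.norm(u); d=np.r_[u/max(r,1e-9)*np.sin(r),np.cos(r)]
    else: d=np.r_[u,1]
    w=R.from_euler("xyz",cal["orientation"],degrees=True).apply(d)
    p=cal["position"]; return p+w*(z-p[2])/w[2]
def project(n,P,cal=None):
    cal=cal or bot.calibration(n)
    c=R.from_euler("xyz",cal["orientation"],degrees=True).inv().apply(np.array(P)-cal["position"])
    if n=="wrist":
        h=np.linalg.norm(c[:2]); u=c[:2]/h*np.arctan2(h,c[2])
    else: u=c[:2]/c[2]
    return u*[cal["fx"],cal["fy"]]+[cal["cx"],cal["cy"]]
def grab(n,save=None):
    cal=bot.calibration(n); im=bot.grab_frame(n)
    if save: cv2.imwrite(f"pics/{save}.png",im[:,:,::-1])
    return im,cal
def move(target,yaw=None,rows=None):
    """shift/turn numbers from the present (measured) pose to target, tool down, yaw"""
    s=bot.state(); A=R.from_euler("xyz",s["tcp_rot"],degrees=True)
    l=A.inv().apply(np.array(target)-s["position"])/600
    B=R.from_euler("xyz",[180,0,s["tcp_rot"][2] if yaw is None else yaw],degrees=True)
    r=np.degrees((A.inv()*B).as_rotvec())/360
    return l.round(4),r.round(4)
E
python3 - <<'E'
from h import *
H=dict(isolator_grip=130,hasp_stud=124,hasp_pivot=92,pot1_center=52,pot1_spout=46,plate1_center=3)
for n in("top","scene"):
    grab(n)
    for k,z in H.items():
        for d in bot.tip_of(n,k):
            if d["conf"]>.25: print(n,k,round(d["conf"],2),np.round(d["location"]),ground(n,d["location"],z).round()[:2])
print(bot.state()["t"])
E
```

```text
top isolator_grip 0.81 [147. 212.] [559. 298.]
top hasp_stud 0.8 [193. 229.] [505. 163.]
top hasp_stud 0.56 [371. 252.] [ 426. -357.]
top hasp_pivot 0.71 [194. 210.] [567. 168.]
top hasp_pivot 0.46 [249. 158.] [730.  -2.]
top hasp_pivot 0.34 [379. 186.] [ 629. -401.]
top pot1_spout 0.48 [290. 204.] [ 588. -127.]
top plate1_center 0.83 [332. 248.] [ 450. -260.]
scene isolator_grip 0.72 [382. 144.] [554. 304.]
scene hasp_stud 0.8 [340. 154.] [490. 178.]
scene hasp_pivot 0.68 [356. 173.] [559. 176.]
scene hasp_pivot 0.59 [293. 206.] [527. -59.]
scene hasp_pivot 0.4 [303. 256.] [ 669. -159.]
scene pot1_center 0.68 [253. 225.] [ 473. -166.]
scene pot1_center 0.31 [188. 269.] [ 470. -388.]
scene plate1_center 0.57 [221. 248.] [ 443. -267.]
0.8
```

```bash
python3 - <<'E'
from h import *
print(*move([555,250,290],180))
E
```

```text
[-0.7353 -0.3843 -0.1356] [ 0.     -0.     -0.0536]
```

Emit:
jog_arm([
  {"linear": [-0.08,-0.04,-0.08],"rotation": [0,0,-0.01]},
  {"linear": [-0.17,-0.09,-0.13],"rotation": [0,0,-0.02]},
  {"linear": [-0.265,-0.138,-0.136],"rotation": [0,0,-0.03]},
  {"linear": [-0.36,-0.19,-0.136],"rotation": [0,0,-0.04]},
  {"linear": [-0.45,-0.235,-0.136],"rotation": [0,0,-0.0536]},
], jaw=0)

```text
t: 1.42
position: [413.3, 401.1, 290.7]
tcp_rot: [179.9, 0.0, -179.9]
wrist_force: [-0.3, 0.7, -0.1]
finger_gap: 1.002
grasp_force: 0.0
```

```bash
python3 - <<'E'
from h import *
print(*move([555,250,290],180))
E
```

```text
[-0.2356 -0.2524  0.0011] [0.0001 0.0001 0.0004]
```

Emit:
jog_arm([
  {"linear": [-0.07,-0.075,0],"rotation": [0,0,0]},
  {"linear": [-0.14,-0.15,0],"rotation": [0,0,0]},
  {"linear": [-0.2,-0.22,0],"rotation": [0,0,0]},
  {"linear": [-0.235,-0.252,0],"rotation": [0,0,0]},
  {"linear": [-0.235,-0.252,0],"rotation": [0,0,0]},
])

```text
t: 2.05
position: [554.6, 248.7, 290.1]
tcp_rot: [-179.9, 0.0, 179.7]
wrist_force: [0.5, 0.7, 0.4]
finger_gap: 1.0
grasp_force: 0.0
```

```bash
python3 - <<'E'
from h import *
s=bot.state();print(s["t"],s["position"],s["tcp_rot"])
im,cal=grab("wrist","w1")
H=dict(isolator_grip=130,hasp_stud=124,hasp_pivot=92)
for k,z in H.items():
    for d in bot.tip_of("wrist",k):
        if d["conf"]>.25: print(k,round(d["conf"],2),np.round(d["location"]),ground("wrist",d["location"],z,cal).round(1)[:2])
E
```

```text
2.05 [554.59541183 248.73154511 290.07842594] [-1.79943559e+02  2.22037716e-02  1.79733033e+02]
isolator_grip 0.92 [324. 196.] [558.9 298.6]
hasp_stud 0.91 [204. 142.] [500.9 171.5]
hasp_stud 0.69 [326. 196.] [560.3 301. ]
hasp_stud 0.66 [204. 197.] [561.  168.6]
hasp_pivot 0.61 [206. 196.] [567.9 163.3]
```

View pics/w1.png

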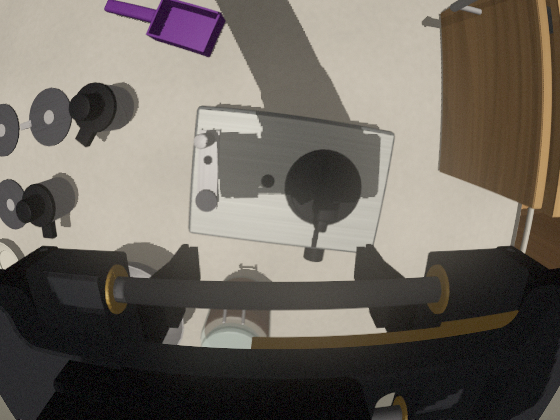

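```bash
python3 - <<'E'
from h import *
cal=bot.calibration("wrist")
c=[ground("wrist",p,90,cal)[:2] for p in((200,107),(394,131),(190,232),(370,253))]
f=lambda a,b:np.degrees(np.arctan2(*(c[b]-c[a])[::-1])).round(1)
print(np.round(c),f(0,1)-90,f(2,3)-90,f(0,2),f(1,3))
for z in(150,):print(ground("wrist",(324,196),z,cal))
print(*move([558,299,230],174))
E
```

```text
[[460. 164.]
 [485. 392.]
 [612. 144.]
 [641. 373.]] -6.299999999999997 -7.099999999999994 -7.4 -7.1
[551.83078636 299.50280026 150.        ]
[-0.0099  0.0769  0.1003] [ 0.0001 -0.0001  0.017 ]
```

Emit:
jog_arm([
  {"linear": [-0.007,0.085,0.05],"rotation": [0,0,0.0188]},
  {"linear": [-0.007,0.085,0.1],"rotation": [0,0,0.0188]},
  {"linear": [-0.007,0.085,0.19],"rotation": [0,0,0.0188]},
  {"linear": [-0.007,0.085,0.25],"rotation": [0,0,0.0188]},
  {"linear": [-0.007,0.085,0.27],"rotation": [0,0,0.0188]},
])

```text
t: 2.88
position: [555.2, 303.0, 126.0]
tcp_rot: [-179.9, -0.2, 173.3]
wrist_force: [0.1, 0.1, 0.3]
finger_gap: 0.999
grasp_force: 0.0
```

Emit:
jog_arm([
  {"linear": [0,0,0],"rotation": [0,0,0]},
  {"linear": [0,0,0],"rotation": [0,0,0]},
  {"linear": [0,0,0],"rotation": [0,0,0]},
  {"linear": [0,0,0],"rotation": [0,0,0]},
  {"linear": [0,0,0],"rotation": [0,0,0]},
], jaw=0.72)

```text
t: 3.5
position: [557.4, 302.5, 128.5]
tcp_rot: [180.0, 0.0, 173.2]
wrist_force: [0.3, -1.0, 0.8]
finger_gap: 0.519
grasp_force: 0.0
```

Emit:
jog_arm([
  {"linear": [0,-0.004,0],"rotation": [0,0,0]},
  {"linear": [0,-0.004,0],"rotation": [0,0,0]},
  {"linear": [0,-0.004,0],"rotation": [0,0,0]},
  {"linear": [0,-0.004,0],"rotation": [0,0,0]},
  {"linear": [0,-0.004,0],"rotation": [0,0,0]},
], jaw=0.9)

```text
t: 4.12
position: [557.3, 302.4, 128.3]
tcp_rot: [179.8, 0.1, 173.3]
wrist_force: [2.4, 8.4, -3.8]
finger_gap: 0.25
grasp_force: 29.5
```

Emit:
jog_arm([
  {"linear": [0,0.004,0],"rotation": [0,0,0.025]},
  {"linear": [0,0.004,0],"rotation": [0,0,0.05]},
  {"linear": [0,0.004,0],"rotation": [0,0,0.075]},
  {"linear": [0,0.004,0],"rotation": [0,0,0.1]},
  {"linear": [0,0.004,0],"rotation": [0,0,0.125]},
])

```text
t: 4.75
position: [557.2, 302.4, 128.2]
tcp_rot: [-180.0, 0.0, 127.9]
wrist_force: [-0.2, -0.2, 1.1]
finger_gap: 0.252
grasp_force: 29.3
```

Emit:
jog_arm([
  {"linear": [0,0,0],"rotation": [0,0,0.025]},
  {"linear": [0,0,0],"rotation": [0,0,0.05]},
  {"linear": [0,0,0],"rotation": [0,0,0.075]},
  {"linear": [0,0,0],"rotation": [0,0,0.1]},
  {"linear": [0,0,0],"rotation": [0,0,0.12]},
])

```text
t: 5.38
position: [556.9, 302.3, 128.2]
tcp_rot: [-180.0, 0.0, 84.8]
wrist_force: [-1.3, -0.5, 2.0]
finger_gap: 0.247
grasp_force: 29.3
```

Emit:
jog_arm([
  {"linear": [0,0,0],"rotation": [0,0,0.008]},
  {"linear": [0,0,0],"rotation": [0,0,0.014]},
  {"linear": [0,0,0],"rotation": [0,0,0.014]},
  {"linear": [0,0,0],"rotation": [0,0,0.014]},
  {"linear": [0,0,0],"rotation": [0,0,0.014]},
])

```text
t: 6.0
position: [557.0, 302.7, 128.2]
tcp_rot: [-180.0, -0.0, 80.0]
wrist_force: [-3.2, 0.6, 3.0]
finger_gap: 0.25
grasp_force: 31.1
```

```bash
python3 - <<'E'
from h import *
s=bot.state();print(s["position"],s["tcp_rot"],s["wrist_torque"],s["wrist_force"])
E
```

```text
[557.0112935  302.66185643 128.21923438] [-1.79976816e+02 -8.80723202e-03  8.00388023e+01] [0.04738697 0.76132453 0.91906428] [-3.19079261  0.56320541  2.9733206 ]
```

Emit:
jog_arm([
  {"linear": [0,0,0],"rotation": [0,0,-0.01]},
  {"linear": [0,0,0],"rotation": [0,0,-0.01]},
  {"linear": [0,0,0],"rotation": [0,0,-0.01]},
  {"linear": [0,0,0],"rotation": [0,0,-0.01]},
  {"linear": [0,0,-0.1],"rotation": [0,0,-0.01]},
], jaw=0)

```text
t: 6.62
position: [554.6, 301.4, 184.4]
tcp_rot: [-179.6, 0.3, 83.6]
wrist_force: [0.5, 1.1, 0.8]
finger_gap: 0.731
grasp_force: 0.0
```

```bash
python3 - <<'E'
from h import *
print(bot.state()["finger_gap"],*move([501,171,250],83))
E
```

```text
0.7307509643029378 [-0.2266 -0.0651 -0.1075] [-0.001   0.001   0.0016]
```

Emit:
jog_arm([
  {"linear": [0,0,-0.08],"rotation": [0,0,0]},
  {"linear": [-0.08,-0.025,-0.105],"rotation": [0,0,0]},
  {"linear": [-0.17,-0.05,-0.105],"rotation": [0,0,0]},
  {"linear": [-0.226,-0.065,-0.105],"rotation": [0,0,0]},
  {"linear": [-0.226,-0.065,-0.105],"rotation": [0,0,0]},
])

```text
t: 7.25
position: [503.2, 169.2, 251.9]
tcp_rot: [180.0, -0.1, 83.3]
wrist_force: [-1.0, 0.6, 0.4]
finger_gap: 0.998
grasp_force: 0.0
```

```bash
python3 - <<'E'
from h import *
im,cal=grab("wrist","w2")
H=dict(isolator_grip=130,hasp_stud=124,hasp_pivot=92)
for k,z in H.items():
    for d in bot.tip_of("wrist",k):
        if d["conf"]>.25: print(k,round(d["conf"],2),np.round(d["location"]),ground("wrist",d["location"],z,cal).round(1)[:2])
print(*move([501,171,124],83))
E
```

```text
isolator_grip 0.65 [316.  54.] [556.7 301.9]
hasp_stud 0.76 [275. 204.] [502.9 166.6]
hasp_stud 0.73 [455. 151.] [694.1 201.5]
hasp_pivot 0.7 [337. 191.] [569.  164.1]
[-0.004  -0.0036  0.2118] [0.     0.     0.0018]
```

View pics/w2.png

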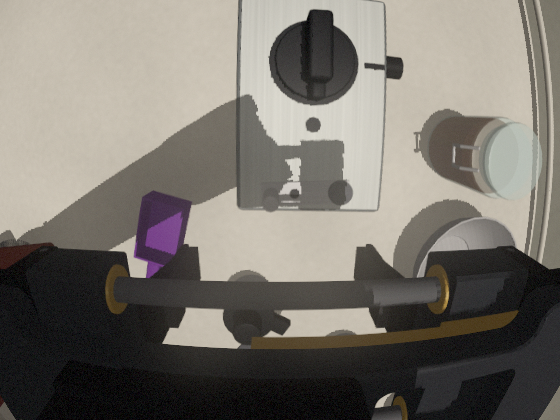

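Emit:
jog_arm([
  {"linear": [0,0,0.07],"rotation": [0,0,0]},
  {"linear": [0,0,0.14],"rotation": [0,0,0]},
  {"linear": [0.002,-0.001,0.205],"rotation": [0,0,0]},
  {"linear": [0.002,-0.001,0.205],"rotation": [0,0,0]},
  {"linear": [0.002,-0.001,0.205],"rotation": [0,0,0]},
])

```text
t: 8.07
position: [503.8, 173.9, 129.4]
tcp_rot: [179.9, -0.0, 83.6]
wrist_force: [0.0, 0.0, 0.7]
finger_gap: 1.001
grasp_force: 0.0
```

Emit:
jog_arm([
  {"linear": [0,0,0],"rotation": [0,0,0]},
  {"linear": [0,0,0],"rotation": [0,0,0]},
  {"linear": [0,0,0],"rotation": [0,0,0]},
  {"linear": [0,0,0],"rotation": [0,0,0]},
  {"linear": [0,0,0],"rotation": [0,0,0]},
], jaw=0.95)

```text
t: 8.7
position: [502.9, 173.3, 128.2]
tcp_rot: [180.0, -0.0, 83.6]
wrist_force: [0.2, 0.5, -0.5]
finger_gap: 0.514
grasp_force: 0.0
```

Emit:
jog_arm([
  {"linear": [0,0,0],"rotation": [0,0,0]},
  {"linear": [0,0,0],"rotation": [0,0,0]},
  {"linear": [0,0,0],"rotation": [0,0,0]},
  {"linear": [0,0,0],"rotation": [0,0,0]},
  {"linear": [0,0,0],"rotation": [0,0,0]},
])

```text
t: 9.32
position: [502.3, 173.8, 128.5]
tcp_rot: [-179.9, -0.0, 83.6]
wrist_force: [-4.2, 0.9, 6.0]
finger_gap: 0.062
grasp_force: 2.9
```

```bash
python3 - <<'E'
from h import *
im,cal=grab("wrist")
cv2.imwrite("pics/w3.png",cv2.resize(im[100:340,150:470,::-1],None,fx=2,fy=2))
s=bot.state(); print(s["position"],s["finger_gap"],s["grasp_force"],s["wrist_force"])
for d in bot.tip_of("wrist","hasp_stud"): print(d["conf"],d["location"],ground("wrist",d["location"],124,cal))
E
```

```text
[502.37217409 173.79789789 128.49470789] 0.059176152074253474 2.7050713927019387 [-3.32438713  1.1106135   6.06192048]
0.88 [273.2, 259.6] [501.30434241 167.79412701 124.        ]
```

View pics/w3.png

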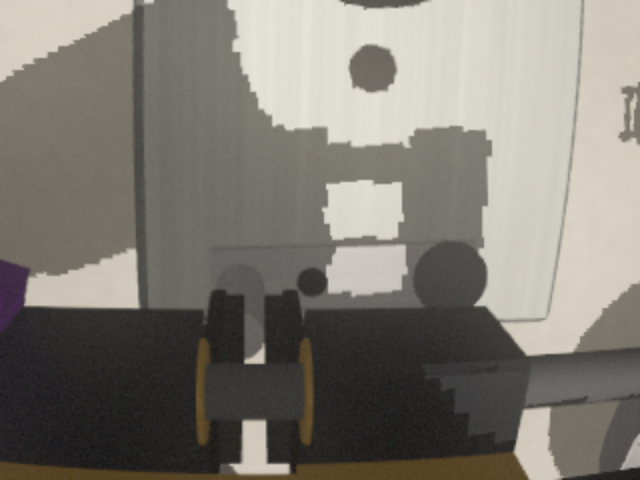

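```bash
python3 - <<'E'
from h import *
for y in (155,160,165,170,180,190):
    print(y,[((project("wrist",(502,y,z))-[150,100])*2).round() for z in(95,100,145)])
print("tips",[((project("wrist",(x,y,114))-[150,100])*2).round() for x in(480,525) for y in (164,174,183)])
E
```

```text
155 [array([253., 318.]), array([253., 324.]), array([253., 391.])]
160 [array([251., 305.]), array([251., 311.]), array([251., 375.])]
165 [array([250., 292.]), array([250., 297.]), array([249., 359.])]
170 [array([248., 278.]), array([248., 284.]), array([247., 343.])]
180 [array([245., 251.]), array([244., 255.]), array([242., 310.])]
190 [array([241., 222.]), array([241., 226.]), array([238., 275.])]
tips [array([181., 323.]), array([177., 295.]), array([172., 268.]), array([322., 309.]), array([319., 280.]), array([317., 253.])]
```

The crop shows the hasp arm still folded, with the stud at about crop (243,310). The fingers have closed to roughly 5 mm beside it, so the grip failed. I'll open, lift and look again.

Emit:
jog_arm([
  {"linear": [0,0,0],"rotation": [0,0,0]},
  {"linear": [0,0,0],"rotation": [0,0,0]},
  {"linear": [0,0,-0.08],"rotation": [0,0,0]},
  {"linear": [0.05,0,-0.15],"rotation": [0,0,0]},
  {"linear": [0.05,0,-0.15],"rotation": [0,0,0]},
], jaw=0)

```text
t: 10.05
position: [507.3, 206.0, 220.8]
tcp_rot: [179.8, -0.2, 83.8]
wrist_force: [-0.3, -0.1, -0.7]
finger_gap: 0.543
grasp_force: 0.0
```

```bash
python3 - <<'E'
from h import *
im,cal=grab("wrist")
cv2.imwrite("pics/w4.png",cv2.resize(im[140:340,180:440,::-1],None,fx=3,fy=3))
s=bot.state(); print(s["position"],s["tcp_rot"],s["finger_gap"])
for k,z in dict(hasp_stud=124,hasp_pivot=95).items():
  for d in bot.tip_of("wrist",k): print(k,d["conf"],d["location"],ground("wrist",d["location"],z,cal))
for P in((502,168,100),(502,168,145),(571,162,95)):print(((project("wrist",P,cal)-[180,140])*3).round())
E
```

```text
[506.52202575 204.21035952 218.82959133] [ 1.79934735e+02 -5.43880613e-02  8.36907133e+01] 0.5802913286086333
hasp_stud 0.88 [273.4, 250.1] [502.44626194 168.39886191 124.        ]
hasp_pivot 0.93 [340.5, 232.1] [569.23937142 167.86034478  95.        ]
[279. 303.]
[278. 360.]
[487. 292.]
```

View pics/w4.png

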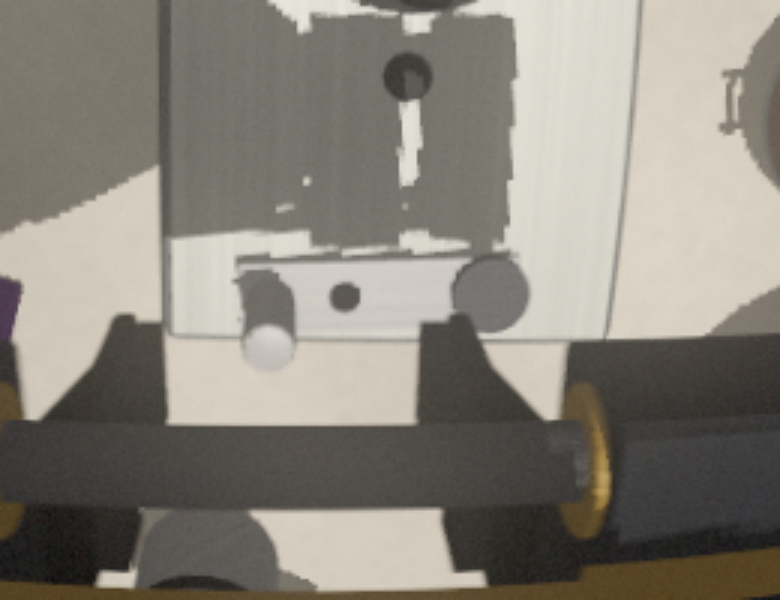

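```bash
python3 - <<'E'
from h import *
s=bot.state();A=R.from_euler("xyz",s["tcp_rot"],degrees=True)
for x in(-9.5,0,9.5):
  for y in(-25,25):
    for z in (14,-5): print(x,y,z,((project("wrist",A.apply([x,y,z])+s["position"])-[180,140])*3).round())
E
```

```text
-9.5 -25 14 [164. 354.]
-9.5 -25 -5 [152. 394.]
-9.5 25 14 [399. 354.]
-9.5 25 -5 [409. 394.]
0 -25 14 [162. 313.]
0 -25 -5 [150. 349.]
0 25 14 [401. 313.]
0 25 -5 [412. 349.]
9.5 -25 14 [160. 270.]
9.5 -25 -5 [147. 303.]
9.5 25 14 [403. 270.]
9.5 25 -5 [414. 303.]
```

```bash
python3 - <<'E'
from h import *
print(*move([500,172,117],83.7))
E
```

```text
[-0.0511 -0.0036  0.1669] [-0.0002  0.0002 -0.0003]
```

Emit:
jog_arm([
  {"linear": [-0.05,-0.0036,0],"rotation": [0,0,0]},
  {"linear": [-0.051,-0.0036,0.09],"rotation": [0,0,0]},
  {"linear": [-0.051,-0.0036,0.15],"rotation": [0,0,0]},
  {"linear": [-0.051,-0.0036,0.168],"rotation": [0,0,0]},
  {"linear": [-0.051,-0.0036,0.168],"rotation": [0,0,0]},
])

```text
t: 10.82
position: [500.4, 172.3, 117.1]
tcp_rot: [-179.9, 0.1, 83.6]
wrist_force: [-0.2, 0.6, 0.2]
finger_gap: 0.998
grasp_force: 0.0
```

Emit:
jog_arm([
  {"linear": [0,0,0],"rotation": [0,0,0]},
  {"linear": [0,0,0],"rotation": [0,0,0]},
  {"linear": [0,0,0],"rotation": [0,0,0]},
  {"linear": [0,0,0],"rotation": [0,0,0]},
  {"linear": [0,0,0],"rotation": [0,0,0]},
], jaw=0.8)

```text
t: 11.45
position: [500.7, 173.0, 117.4]
tcp_rot: [180.0, -0.0, 83.6]
wrist_force: [-0.6, -0.4, -0.1]
finger_gap: 0.514
grasp_force: 0.0
```

Emit:
jog_arm([
  {"linear": [0,0,0],"rotation": [0,0,0]},
  {"linear": [0,0,0],"rotation": [0,0,0]},
  {"linear": [0,0,0],"rotation": [0,0,0]},
  {"linear": [0,0,0],"rotation": [0,0,0]},
  {"linear": [0,0,0],"rotation": [0,0,0]},
], jaw=0.87)

```text
t: 12.08
position: [497.6, 173.5, 117.0]
tcp_rot: [-179.6, 0.0, 83.6]
wrist_force: [-13.4, 0.6, 9.9]
finger_gap: 0.165
grasp_force: 30.0
```

```bash
python3 - <<'E'
from h import *
im,cal=grab("wrist")
cv2.imwrite("pics/w5.png",cv2.resize(im[140:340,180:440,::-1],None,fx=3,fy=3))
s=bot.state(); print(s["position"],s["tcp_rot"],s["finger_gap"],s["grasp_force"],s["wrist_force"])
E
```

```text
[497.6302205  173.44523766 116.97636779] [-1.79647670e+02  3.84710218e-02  8.36403168e+01] 0.17079511866525862 29.991100430488586 [-13.53788329  -0.27126339  10.3701567 ]
```

View pics/w5.png

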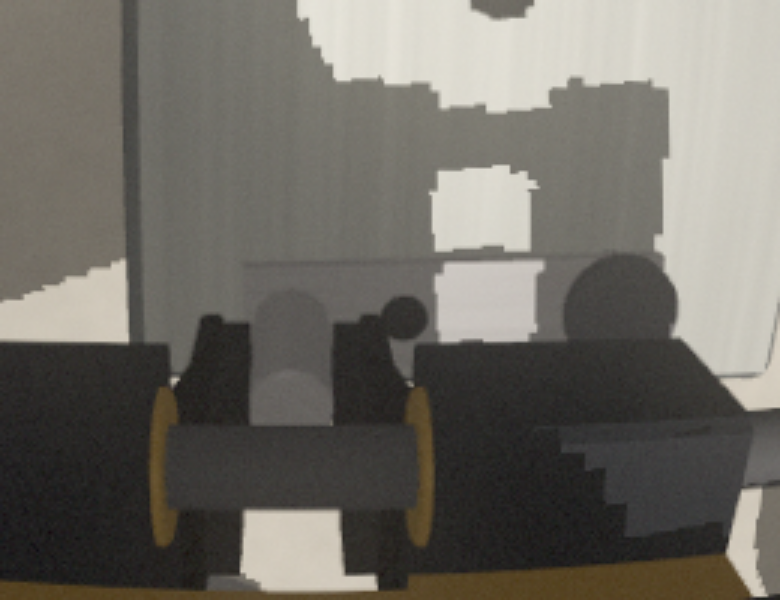

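```bash
python3 - <<'E'
from h import *
s=bot.state();A=R.from_euler("xyz",s["tcp_rot"],degrees=True)
p=np.array([569,165,0]); f=lambda a:p+72*np.r_[np.cos(np.radians(173+a)),np.sin(np.radians(173+a)),0]
for a in np.arange(10,101,10): print(a,(A.inv().apply(f(a)-f(0))/600).round(4), f(a).round())
E
```

```text
10 [-0.0209  0.0016  0.    ] [497. 161.   0.]
20 [-0.0411  0.0068 -0.    ] [499. 149.   0.]
30 [-0.0602  0.0154 -0.0001] [503. 137.   0.]
40 [-0.0774  0.0272 -0.0001] [509. 126.   0.]
50 [-0.0924  0.0418 -0.0002] [516. 116.   0.]
60 [-0.1046  0.0588 -0.0003] [526. 107.   0.]
70 [-0.1136  0.0777 -0.0004] [536. 101.   0.]
80 [-0.1193  0.0978 -0.0005] [548.  96.   0.]
90 [-0.1213  0.1186 -0.0006] [560.  94.   0.]
100 [-0.1197  0.1395 -0.0008] [573.  93.   0.]
```

Emit:
jog_arm([
  {"linear": [-0.018,-0.0024,0],"rotation": [0,0,0]},
  {"linear": [-0.039,0.003,0],"rotation": [0,0,0]},
  {"linear": [-0.058,0.0114,0],"rotation": [0,0,0]},
  {"linear": [-0.075,0.023,0],"rotation": [0,0,0]},
  {"linear": [-0.09,0.038,0],"rotation": [0,0,0]},
])

```text
t: 12.75
position: [513.9, 115.1, 116.9]
tcp_rot: [-179.6, 0.1, 83.6]
wrist_force: [-16.4, -7.2, 15.4]
finger_gap: 0.17
grasp_force: 30.0
```

Emit:
jog_arm([
  {"linear": [-0.012,0.017,0],"rotation": [0,0,0]},
  {"linear": [-0.021,0.036,0],"rotation": [0,0,0]},
  {"linear": [-0.027,0.056,0],"rotation": [0,0,0]},
  {"linear": [-0.029,0.077,0],"rotation": [0,0,0]},
  {"linear": [-0.028,0.085,0],"rotation": [0,0,0]},
])

```text
t: 13.38
position: [560.2, 91.8, 116.4]
tcp_rot: [-179.2, 0.2, 83.5]
wrist_force: [-39.4, -7.2, 29.5]
finger_gap: 0.169
grasp_force: 30.1
```

Emit:
jog_arm([
  {"linear": [0,-0.004,-0.002],"rotation": [0,0,0]},
  {"linear": [0,-0.004,-0.002],"rotation": [0,0,0]},
  {"linear": [0,-0.004,-0.002],"rotation": [0,0,0]},
  {"linear": [0,-0.004,-0.002],"rotation": [0,0,0]},
  {"linear": [0,-0.004,-0.002],"rotation": [0,0,0]},
], jaw=0)

```text
t: 14.0
position: [563.8, 94.7, 118.6]
tcp_rot: [180.0, 0.0, 83.6]
wrist_force: [0.1, 0.3, 0.2]
finger_gap: 0.655
grasp_force: 0.0
```

```bash
python3 - <<'E'
from h import *
s=bot.state(); print(s["position"],s["finger_gap"],s["wrist_force"])
print(*move([520,-60,300],90))
E
```

```text
[563.84943831  94.65314159 118.59891064] 0.6546529802481759 [0.07706425 0.32172761 0.22746586]
[-0.2643 -0.0438 -0.3023] [ 0.      0.     -0.0178]
```

Emit:
jog_arm([
  {"linear": [0,0,-0.1],"rotation": [0,0,0]},
  {"linear": [0,0,-0.2],"rotation": [0,0,0]},
  {"linear": [-0.08,-0.01,-0.25],"rotation": [0,0,0]},
  {"linear": [-0.18,-0.02,-0.3],"rotation": [0,0,0]},
  {"linear": [-0.28,-0.04,-0.3],"rotation": [0,0,0]},
])

```text
t: 14.62
position: [522.7, -68.3, 300.5]
tcp_rot: [179.8, -0.0, 83.6]
wrist_force: [1.1, -0.8, -0.1]
finger_gap: 0.996
grasp_force: 0.0
```

```bash
python3 - <<'E'
from h import *
im,cal=grab("wrist","w6")
print(*move([530,-250,340],80))
E
```

```text
[-0.2817  0.0525 -0.0656] [0.0004 0.0001 0.0083]
```

View pics/w6.png

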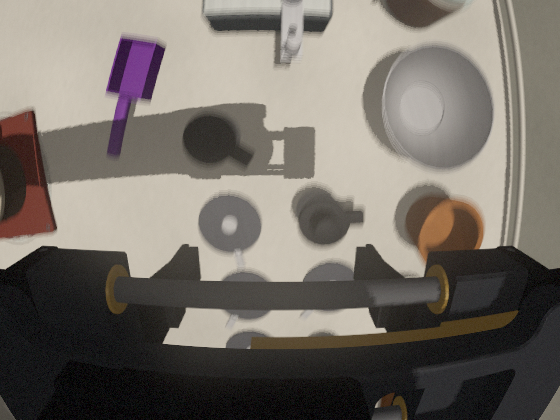

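The hasp now sticks straight out past the box end, with its stud at (292,40). A pot shows at (210,138), another at (325,215), and a plate at (230,222).

Emit:
jog_arm([
  {"linear": [-0.1,0.01,-0.02],"rotation": [0,0,0]},
  {"linear": [-0.2,0.03,-0.04],"rotation": [0,0,0.008]},
  {"linear": [-0.28,0.05,-0.065],"rotation": [0,0,0.008]},
  {"linear": [-0.28,0.05,-0.065],"rotation": [0,0,0.008]},
  {"linear": [-0.28,0.05,-0.065],"rotation": [0,0,0.008]},
])

```text
t: 15.3
position: [533.2, -236.6, 337.0]
tcp_rot: [-180.0, 0.0, 80.7]
wrist_force: [0.4, -0.1, -0.6]
finger_gap: 1.001
grasp_force: 0.0
```

```bash
python3 - <<'E'
from h import *
im,cal=grab("wrist","w7"); print(bot.state()["position"])
for k,z in dict(pot1_center=52,pot1_spout=46,plate1_center=3).items():
  for d in bot.tip_of("wrist",k)[:6]:
    if d["conf"]>.25: print(k,d["conf"],np.round(d["location"]),ground("wrist",d["location"],z,cal).round(1)[:2])
E
```

```text
[ 533.33954541 -235.74730281  336.93947049]
pot1_center 0.53 [192.  29.] [451.   -4.1]
plate1_center 0.74 [223.  42.] [485.9 -22.1]
plate1_center 0.67 [322. 180.] [ 603.6 -264.9]
plate1_center 0.57 [227. 194.] [ 448.7 -263.9]
plate1_center 0.5 [411. 106.] [ 768.8 -164.2]
```

View pics/w7.png

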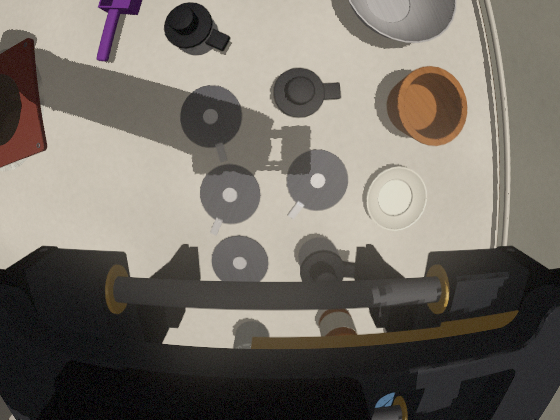

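```bash
python3 - <<'E'
from h import *
s=bot.state();A=R.from_euler("xyz",s["tcp_rot"],degrees=True)
for x in(-9.5,0,9.5):
    for z in (14,0,-14,-28): print(x,z,[project("wrist",A.apply([x,y,z])+s["position"]).round() for y in(-43.5,43.5,-58.5)])
im=cv2.imread("pics/w7.png")
cv2.imwrite("pics/w7c.png",cv2.resize(im[230:350,150:410],None,fx=3,fy=3))
E
```

```text
-9.5 14 [array([206., 258.]), array([342., 258.]), array([184., 257.])]
-9.5 0 [array([202., 267.]), array([346., 267.]), array([178., 266.])]
-9.5 -14 [array([197., 278.]), array([351., 278.]), array([172., 277.])]
-9.5 -28 [array([191., 290.]), array([356., 290.]), array([164., 288.])]
0 14 [array([205., 244.]), array([343., 244.]), array([183., 244.])]
0 0 [array([200., 253.]), array([347., 253.]), array([176., 252.])]
0 -14 [array([195., 262.]), array([352., 263.]), array([170., 262.])]
0 -28 [array([189., 274.]), array([358., 274.]), array([162., 273.])]
9.5 14 [array([204., 230.]), array([344., 230.]), array([181., 230.])]
9.5 0 [array([199., 238.]), array([348., 238.]), array([175., 237.])]
9.5 -14 [array([193., 247.]), array([353., 247.]), array([168., 246.])]
9.5 -28 [array([187., 257.]), array([359., 257.]), array([159., 256.])]
```

View pics/w7c.png

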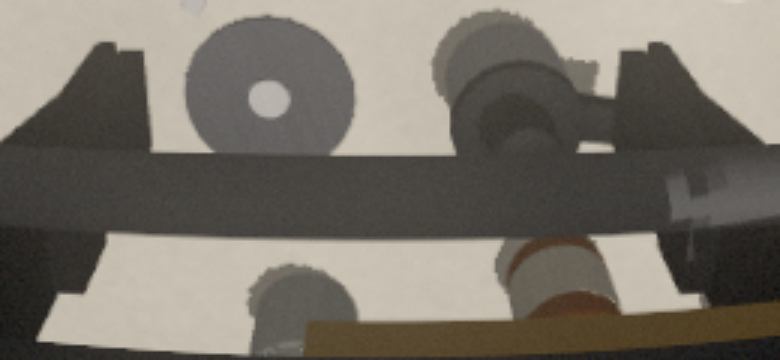

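```bash
cat >>h.py <<'E'
from scipy.optimize import minimize
def cyl(r,z0,z1):
    a=np.linspace(0,2*np.pi,36); return np.array([[r*np.cos(t),r*np.sin(t),z] for z in(z0,z1) for t in a])
PARTS=[cyl(34,0,70),cyl(18,70,104),np.array([[x,y,z] for x in(20,60) for y in(-12,12) for z in(39,53)])]
def render(n,cal,x,y,yaw,base=0):
    m=np.zeros((420,560),np.uint8); A=R.from_euler("z",yaw,degrees=True)
    for P in PARTS:
        px=np.array([project(n,q,cal) for q in A.apply(P)+[x,y,base]])
        cv2.fillConvexPoly(m,cv2.convexHull(np.round(px*16).astype(np.int32)),1,cv2.LINE_8,4)
    return m>0
def fitpot(n,cal,mask,x,y,base=0):
    iou=lambda v:1-(lambda r:(r&mask).sum()/max(1,(r|mask).sum()))(render(n,cal,v[0],v[1],v[2],base))
    y0=min(range(0,360,20),key=lambda a:iou((x,y,a)))
    s=np.array([[x,y,y0],[x+12,y,y0],[x,y+12,y0],[x,y,y0+25.]])
    r=minimize(iou,s[0],method="Nelder-Mead",options=dict(initial_simplex=s,maxiter=90,xatol=.1,fatol=1e-4))
    return r.x.round(1),round(1-r.fun,3)
def tab(n,im,cal,c):
    """plate centre c -> (yaw of tab, contrast)"""
    g=cv2.cvtColor(im,cv2.COLOR_RGB2GRAY).astype(float); a=np.arange(0,360,2.)
    v=[]
    for t in a:
        px=np.array([project(n,[c[0]+r*np.cos(np.radians(t)),c[1]+r*np.sin(np.radians(t)),3],cal) for r in np.arange(54,74,3)])
        v.append(np.mean([g[int(p[1]),int(p[0])] if 0<=p[0]<559 and 0<=p[1]<419 else 0 for p in px.round()]))
    v=np.array(v); k=np.r_[v[-12:],v,v[:12]]
    d=np.array([v[i]-np.median(k[i:i+25]) for i in range(len(v))])
    i=np.argsort(-abs(d))[:6]; return [(a[j],round(d[j])) for j in i]
E
python3 - <<'E'
from h import *
im,cal=grab("wrist"); 
hub={}
for nm,p in dict(P1=(210,116),P2=(230,194),P3=(318,180),P4=(240,263)).items():
    c=ground("wrist",p,3,cal); hub[nm]=c; print(nm,c.round(1)[:2],tab("wrist",im,cal,c))
for n in("wrist","top"):
    if n=="top": im,cal=grab(n)
    tr=bot.trace(n,"pot1_center"); print(n,len(tr))
    if n=="top":
        for k,c in hub.items(): print(k,project(n,c,cal).round(),tab(n,im,cal,c)[:4])
    for d in tr:
        m=d["region"]
        if m.sum()<30 or d["conf"]<.25: continue
        c=ground(n,d["location"],45,cal)
        print(round(d["conf"],2),np.round(d["location"]),m.sum(),*fitpot(n,cal,m,c[0],c[1]))
E
```

```text
P1 [ 446.2 -134. ] [(np.float64(230.0), 23), (np.float64(232.0), 23), (np.float64(234.0), 15), (np.float64(226.0), 11), (np.float64(228.0), 11), (np.float64(278.0), -10)]
P2 [ 454.7 -262.9] [(np.float64(230.0), -17), (np.float64(266.0), -14), (np.float64(268.0), -13), (np.float64(270.0), -13), (np.float64(88.0), -11), (np.float64(232.0), -11)]
P3 [ 597.8 -262.8] [(np.float64(220.0), -28), (np.float64(142.0), 23), (np.float64(156.0), -23), (np.float64(154.0), -16), (np.float64(140.0), 16), (np.float64(138.0), 11)]
P4 [ 447.2 -384.9] [(np.float64(84.0), -10), (np.float64(82.0), -9), (np.float64(88.0), -7), (np.float64(90.0), -6), (np.float64(80.0), -5), (np.float64(86.0), -5)]
wrist 0
top 0
P1 [293. 250.] [(np.float64(356.0), -22), (np.float64(358.0), -22), (np.float64(124.0), -20), (np.float64(126.0), -17)]
P2 [333. 246.] [(np.float64(128.0), 5), (np.float64(122.0), 4), (np.float64(126.0), 4), (np.float64(0.0), 4)]
P3 [331. 203.] [(np.float64(72.0), 10), (np.float64(26.0), -10), (np.float64(66.0), 10), (np.float64(64.0), 9)]
P4 [371. 248.] [(np.float64(130.0), 34), (np.float64(132.0), 20), (np.float64(4.0), -18), (np.float64(154.0), -17)]
```

```bash
python3 - <<'E'
from h import *
im,cal=grab("wrist"); np.save("w8.npy",im); print(bot.state()["position"],cal["position"])
import pickle; pickle.dump(cal,open("w8.pkl","wb"))
cv2.imwrite("pics/w8.png",cv2.resize(im[10:300,130:400,::-1],None,fx=2,fy=2,interpolation=cv2.INTER_CUBIC))
for n in ("wrist","scene"):
  if n=="scene": grab(n)
  for k in("pot1_center","pot2_center","pot3_spout"):
    print(n,k,[(round(d["conf"],2),np.round(d["location"]),d["region"].sum()) for d in bot.trace(n,k)])
E
```

```text
[ 533.17198921 -236.5626186   337.50977687] [ 546.8944884  -162.86153246  512.27357716]
wrist pot1_center [(0.22, array([430., 106.]), np.int64(4853))]
wrist pot2_center [(0.86, array([197.,  33.]), np.int64(2334))]
wrist pot3_spout [(0.56, array([305.,  92.]), np.int64(2342))]
scene pot1_center []
scene pot2_center [(0.79, array([288., 190.]), np.int64(661)), (0.2, array([224., 250.]), np.int64(772)), (0.16, array([341., 176.]), np.int64(247))]
scene pot3_spout [(0.76, array([293., 242.]), np.int64(779))]
```

View pics/w8.png

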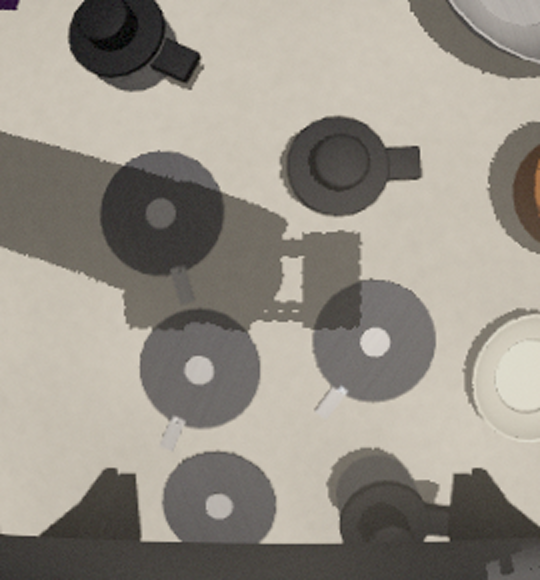

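```bash
python3 - <<'E'
from h import *
import pickle
cal=pickle.load(open("w8.pkl","rb"))
for nm,h,t in(("P1",(210.3,116.5),(224,161.5)),("P2",(229.5,195),(215,234.5)),("P3",(317.5,181),(290.5,215.5)),("P4",(239.5,263),None)):
    c=ground("wrist",h,3,cal); o=[c.round(1)[:2]]
    if t: d=ground("wrist",t,3,cal)-c; o+=[np.linalg.norm(d).round(),np.degrees(np.arctan2(d[1],d[0])).round(1)]
    print(nm,*o)
for n,cal in(("wrist",cal),("scene",bot.calibration("scene"))):
    grab(n); c2=bot.calibration(n)
    for k in("pot2_center","pot3_spout"):
        for d in bot.trace(n,k):
            if d["conf"]>.4:
                c=ground(n,d["location"],45,c2); print(n,k,*fitpot(n,c2,d["region"],c[0],c[1]))
c=bot.calibration("scene"); h=ground("scene",(187,272),3); t=ground("scene",(169,291),3); print(h,t,t-h, np.degrees(np.arctan2(*(t-h)[1::-1])))
E
```

```text
P1 [ 446.5 -135.8] 75.0 -83.5
P2 [ 453.4 -265.4] 73.0 -121.3
P3 [ 596.7 -265.5] 72.0 -135.8
P4 [ 446.  -385.9]
wrist pot2_center [ 4.478e+02 -4.000e-01  8.460e+01] 0.898
wrist pot2_center [ 458.6 -250.9  248.5] 0.77
wrist pot3_spout [ 582.6 -128.    -1.8] 0.966
scene pot2_center [442.2   3.3 304.4] 0.898
scene pot3_spout [ 583.  -125.8  141.9] 0.899
[ 443.16744581 -382.98531981    3.        ] [ 460.41431588 -451.07699709    3.        ] [ 17.24687007 -68.09167727   0.        ] -75.78653566809952
```

```bash
python3 - <<'E'
from h import *
print(*move([581,-128,150],145))
E
```

```text
[0.1924 0.0495 0.3124] [-0.      0.     -0.1786]
```

Emit:
jog_arm([
  {"linear": [0.05,0.01,0.08],"rotation": [0,0,-0.028]},
  {"linear": [0.1,0.025,0.15],"rotation": [0,0,-0.056]},
  {"linear": [0.15,0.04,0.2],"rotation": [0,0,-0.084]},
  {"linear": [0.192,0.0495,0.25],"rotation": [0,0,-0.112]},
  {"linear": [0.192,0.0495,0.25],"rotation": [0,0,-0.14]},
])

```text
t: 17.02
position: [580.5, -124.8, 184.6]
tcp_rot: [-179.8, -0.2, 131.7]
wrist_force: [0.5, -0.2, 1.1]
finger_gap: 0.996
grasp_force: 0.0
```

```bash
python3 - <<'E'
from h import *
print(*move([581,-128,80],145))
E
```

```text
[-0.0052 -0.0024  0.1743] [-0.0004 -0.0006 -0.037 ]
```

Emit:
jog_arm([
  {"linear": [0,0,0.02],"rotation": [0,0,-0.028]},
  {"linear": [0,0,0.1],"rotation": [0,0,-0.038]},
  {"linear": [0,0,0.16],"rotation": [0,0,-0.038]},
  {"linear": [0,0,0.178],"rotation": [0,0,-0.038]},
  {"linear": [0,0,0.178],"rotation": [0,0,-0.038]},
])

```text
t: 17.65
position: [581.0, -128.3, 80.9]
tcp_rot: [-180.0, -0.0, 144.8]
wrist_force: [-0.0, -0.0, 0.7]
finger_gap: 1.001
grasp_force: 0.0
```

```bash
python3 - <<'E'
from h import *
im,cal=grab("wrist","w9")
print(*move([581,-128,64],145))
for P in((582.6,-128,104),(582.6,-128,70)):print(project("wrist",P,cal).round(),project("wrist",np.array(P)+[0,18,0],cal).round())
E
```

```text
[ 0.0013 -0.0001  0.0296] [ 0.0001  0.0002 -0.0006]
[278. 270.] [307. 252.]
[278. 246.] [302. 230.]
```

View pics/w9.png

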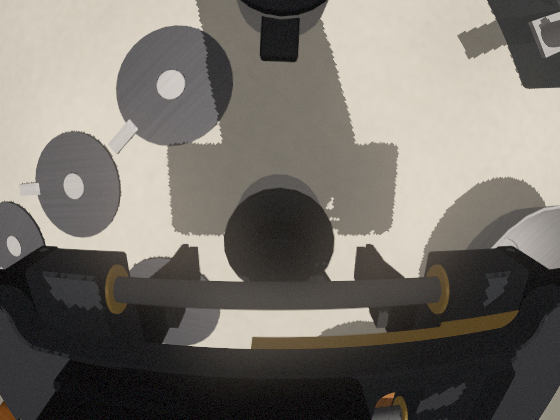

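The pot body is centred at about (279,240) between the open fingers, matching the prediction. I'll descend and grip.

Emit:
jog_arm([
  {"linear": [0,0,0.015],"rotation": [0,0,0]},
  {"linear": [0,0,0.028],"rotation": [0,0,0]},
  {"linear": [0,0,0.028],"rotation": [0,0,0]},
  {"linear": [0,0,0.028],"rotation": [0,0,0]},
  {"linear": [0,0,0.028],"rotation": [0,0,0]},
], jaw=0.8)

```text
t: 18.32
position: [581.2, -128.2, 64.1]
tcp_rot: [180.0, 0.0, 144.8]
wrist_force: [-0.1, -0.2, 0.2]
finger_gap: 0.519
grasp_force: 0.0
```

Emit:
jog_arm([
  {"linear": [0,0,0],"rotation": [0,0,0]},
  {"linear": [0,0,0],"rotation": [0,0,0]},
  {"linear": [0,0,0],"rotation": [0,0,0]},
  {"linear": [0,0,0],"rotation": [0,0,0]},
  {"linear": [0,0,0],"rotation": [0,0,0]},
])

```text
t: 18.95
position: [581.3, -128.0, 64.1]
tcp_rot: [180.0, 0.0, 144.8]
wrist_force: [1.4, 1.4, 3.2]
finger_gap: 0.405
grasp_force: 30.0
```

```bash
python3 - <<'E'
from h import *
print(*move([595,-265,104],144.8-134))
E
```

```text
[-0.1503 -0.1733 -0.0666] [ 1.000e-04 -0.000e+00  3.722e-01]
```

Emit:
jog_arm([
  {"linear": [0,0,-0.05],"rotation": [0,0,0]},
  {"linear": [-0.03,-0.035,-0.067],"rotation": [0,0,0.028]},
  {"linear": [-0.06,-0.07,-0.067],"rotation": [0,0,0.056]},
  {"linear": [-0.09,-0.105,-0.067],"rotation": [0,0,0.084]},
  {"linear": [-0.12,-0.14,-0.067],"rotation": [0,0,0.112]},
])

```text
t: 19.58
position: [590.4, -239.1, 103.2]
tcp_rot: [-179.9, -0.0, 104.1]
wrist_force: [-0.3, 0.1, -3.8]
finger_gap: 0.401
grasp_force: 30.0
```

```bash
python3 - <<'E'
from h import *
print(bot.state()["finger_gap"],*move([595,-265,104],144.8-134))
E
```

```text
0.40141372180400875 [-0.0437 -0.0031 -0.0013] [-3.000e-04  2.000e-04  2.592e-01]
```

Emit:
jog_arm([
  {"linear": [-0.02,-0.001,0],"rotation": [0,0,0.028]},
  {"linear": [-0.04,-0.002,0],"rotation": [0,0,0.056]},
  {"linear": [-0.04,-0.002,0],"rotation": [0,0,0.084]},
  {"linear": [-0.04,-0.002,0],"rotation": [0,0,0.112]},
  {"linear": [-0.04,-0.002,0],"rotation": [0,0,0.14]},
])

```text
t: 20.2
position: [595.2, -261.8, 103.1]
tcp_rot: [-179.9, 0.1, 53.7]
wrist_force: [0.6, -0.2, -3.7]
finger_gap: 0.407
grasp_force: 30.0
```

Emit:
jog_arm([
  {"linear": [0,0,0],"rotation": [0,0,0.028]},
  {"linear": [0,0,0],"rotation": [0,0,0.056]},
  {"linear": [0,0,0],"rotation": [0,0,0.084]},
  {"linear": [0,0,0],"rotation": [0,0,0.112]},
  {"linear": [0,0,0],"rotation": [0,0,0.112]},
])

```text
t: 20.82
position: [595.4, -261.8, 103.1]
tcp_rot: [-180.0, 0.1, 13.8]
wrist_force: [-0.5, -0.2, -3.6]
finger_gap: 0.405
grasp_force: 30.0
```

```bash
python3 - <<'E'
from h import *
im,cal=grab("wrist","w10"); s=bot.state(); print(s["position"],s["tcp_rot"],s["finger_gap"])
print(*move([595,-265,67.5],10.8))
for P in((594.7,-265,3),(594.7-54,-265-52,3)):print(project("wrist",P,cal).round())
E
```

```text
[ 595.55908319 -261.81052331  103.29612628] [-1.79991077e+02  1.05602825e-01  1.39515295e+01] 0.4027992798273502
[-0.0021  0.0049  0.0597] [-0.      0.0003  0.0088]
[279. 212.]
[318. 277.]
```

View pics/w10.png

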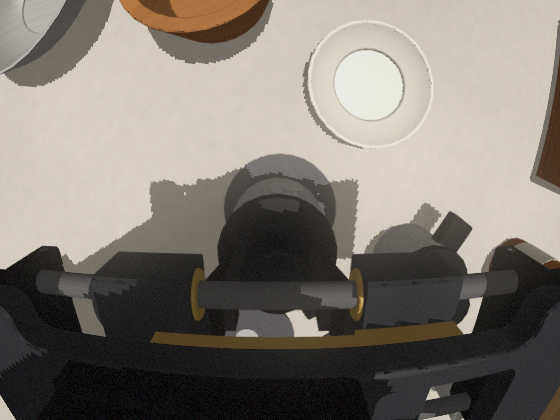

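The plate shows around (280,205) under the held pot, lined up with the prediction. I'll lower it.

Emit:
jog_arm([
  {"linear": [-0.002,0.005,0.02],"rotation": [0,0,0.0088]},
  {"linear": [-0.002,0.005,0.04],"rotation": [0,0,0.0088]},
  {"linear": [-0.002,0.005,0.055],"rotation": [0,0,0.0088]},
  {"linear": [-0.002,0.005,0.06],"rotation": [0,0,0.0088]},
  {"linear": [-0.002,0.005,0.06],"rotation": [0,0,0.0088]},
])

```text
t: 21.5
position: [595.8, -265.1, 68.0]
tcp_rot: [180.0, 0.0, 10.6]
wrist_force: [-0.1, -0.6, -3.1]
finger_gap: 0.408
grasp_force: 30.0
```

Emit:
jog_arm([
  {"linear": [0,0,0],"rotation": [0,0,0]},
  {"linear": [0,0,0],"rotation": [0,0,0]},
  {"linear": [0,0,0],"rotation": [0,0,0]},
  {"linear": [0,0,-0.06],"rotation": [0,0,0]},
  {"linear": [0,0,-0.15],"rotation": [0,0,0]},
], jaw=0)

```text
t: 22.12
position: [595.1, -264.4, 158.0]
tcp_rot: [-179.9, 0.1, 10.6]
wrist_force: [0.7, -1.3, -0.2]
finger_gap: 0.889
grasp_force: 0.0
```

```bash
python3 - <<'E'
from h import *
s=bot.state(); print(s["finger_gap"],s["position"])
print(*move([590,-330,330],70))
E
```

```text
0.8891717567034899 [ 595.10301575 -264.44562291  158.04797062]
[-0.0291  0.1055 -0.2866] [-0.0003  0.0002 -0.165 ]
```

```bash
python3 - <<'E'
from h import *
print(*move([520,-420,320],70))
E
```

```text
[-0.1713  0.2316 -0.2698] [-0.0003  0.0002 -0.165 ]
```

Emit:
jog_arm([
  {"linear": [0,0,-0.1],"rotation": [0,0,-0.025]},
  {"linear": [-0.03,0.05,-0.19],"rotation": [0,0,-0.05]},
  {"linear": [-0.08,0.11,-0.25],"rotation": [0,0,-0.08]},
  {"linear": [-0.13,0.17,-0.27],"rotation": [0,0,-0.11]},
  {"linear": [-0.17,0.23,-0.27],"rotation": [0,0,-0.135]},
])

```text
t: 22.75
position: [519.8, -421.5, 322.2]
tcp_rot: [179.8, 0.0, 59.5]
wrist_force: [0.6, -0.2, 0.7]
finger_gap: 1.001
grasp_force: 0.0
```

Emit:
jog_arm([
  {"linear": [0,0,0],"rotation": [0,0,-0.025]},
  {"linear": [0,0,0],"rotation": [0,0,-0.025]},
  {"linear": [0,0,0],"rotation": [0,0,-0.025]},
  {"linear": [0,0,0],"rotation": [0,0,-0.025]},
  {"linear": [0,0,0],"rotation": [0,0,-0.025]},
])

```text
t: 23.38
position: [521.2, -418.9, 320.0]
tcp_rot: [-180.0, 0.0, 68.2]
wrist_force: [0.2, 0.4, -0.1]
finger_gap: 0.999
grasp_force: 0.0
```

```bash
cat >>h.py <<'E'
def spoutfit(n,cal,mask):
    """best of several starts"""
    best=None
    c=ground(n,np.argwhere(mask).mean(0)[::-1],45,cal)
    for dx in(0,12,-12):
        r=fitpot(n,cal,mask,c[0]+dx,c[1])
        if best is None or r[1]>best[1]: best=r
    return best
def hub(im,p,w=14):
    """centre of the bright hub dot near pixel p"""
    x,y=map(int,np.round(p)); g=cv2.cvtColor(im,cv2.COLOR_RGB2GRAY)[y-w:y+w+1,x-w:x+w+1]
    t,b=cv2.threshold(g,0,255,cv2.THRESH_OTSU); n,l,st,ce=cv2.connectedComponentsWithStats(b)
    k=min(range(1,n),key=lambda i:np.hypot(*(ce[i]-w))+ (1e3 if st[i][4]>250 or st[i][4]<15 else 0)); return ce[k]+[x-w,y-w],st[k][4]
E
python3 - <<'E'
from h import *
import pickle
im,cal=grab("wrist","w11"); np.save("w11.npy",im); pickle.dump(cal,open("w11.pkl","wb")); s=bot.state(); print(s["position"],s["tcp_rot"])
for k in("pot1_center","pot3_spout","pot2_center"):
    for d in bot.trace("wrist",k):
        if d["conf"]>.3: print(k,round(d["conf"],2),np.round(d["location"]),d["region"].sum(),*spoutfit("wrist",cal,d["region"]))
for nm,c in dict(P4=(446,-386,3),P2=(453.4,-265.4,3)).items():
    try:
        p,a=hub(im,project("wrist",c,cal)); g=ground("wrist",p,3,cal); print(nm,p,a,g.round(1),tab("wrist",im,cal,g))
    except Exception as e: print(nm,e)
E
```

```text
[ 521.13507487 -419.05933509  319.994431  ] [-1.79990576e+02  1.02240233e-02  6.81762016e+01]
pot3_spout 0.8 [288.  53.] 2520 [ 598.9 -266.   222.6] 0.945
P4 [221.38502674 170.11764706] 187 [ 444.9 -385.9    3. ] [(np.float64(330.0), -28), (np.float64(328.0), -25), (np.float64(342.0), 24), (np.float64(344.0), 23), (np.float64(340.0), 22), (np.float64(332.0), -22)]
P2 [197.38888889  93.2       ] 90 [ 457.2 -261.6    3. ] [(np.float64(98.0), -17), (np.float64(90.0), -15), (np.float64(92.0), -15), (np.float64(96.0), -14), (np.float64(88.0), -14), (np.float64(94.0), -13)]
```

View w11.

```bash
python3 - <<'E'
import cv2
im=cv2.imread("pics/w11.png"); cv2.imwrite("pics/w11c.png",cv2.resize(im[10:300,120:450],None,fx=2,fy=2,interpolation=cv2.INTER_CUBIC))
E
```

```text
(no output)
```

View pics/w11c.png

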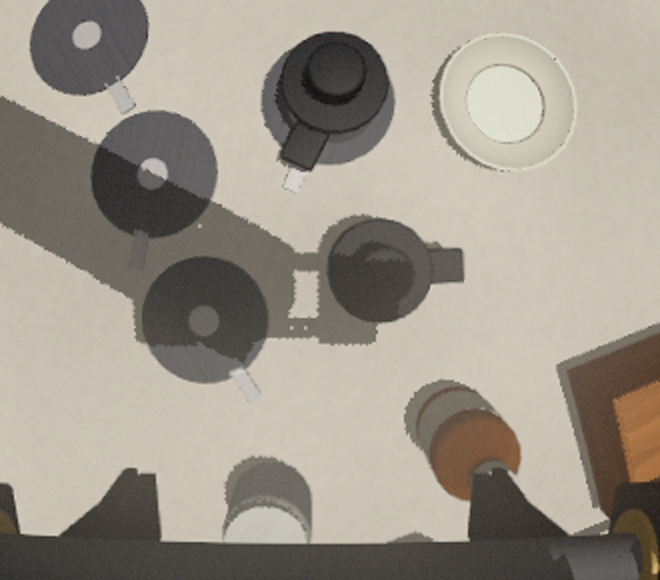

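Pot C's body is centred at full-image (310,145) with its spout tip at (351,142). P4's hub is at (221,170) with its tab tip at (246,208). The placed pot's spout lies over its tab.

```bash
python3 - <<'E'
from h import *
import pickle
cal=pickle.load(open("w11.pkl","rb")); g=lambda p,z:ground("wrist",p,z,cal)[:2]
f=lambda d:(np.linalg.norm(d).round(1),np.degrees(np.arctan2(d[1],d[0])).round(1))
h=g((221.4,170.1),3); print("P4",h,f(g((246.5,208.5),3)-h))
c=g((310.5,145),70); print("C",c,f(g((351.5,142.5),53)-c))
print("P3tab",f(g((266.5,104),3)-[598,-265]))
cal=pickle.load(open("w8.pkl","rb")); c=g((130+118/2,10+35/2),70);print("A",c,f(g((226,47.5),53)-c))
m=np.zeros((420,560),bool)
E
```

```text
P4 [ 444.98071807 -385.87658326] (np.float64(72.0), np.float64(-80.3))
C [ 580.84801041 -394.10806569] (np.float64(58.8), np.float64(-18.4))
P3tab (np.float64(74.3), np.float64(-133.2))
A [450.32057919  -6.82100247] (np.float64(58.0), np.float64(-40.0))
```

```bash
python3 - <<'E'
from h import *
print(*move([580,-393.5,130],120))
E
```

```text
[0.0765 0.0754 0.3167] [-0.      0.     -0.1439]
```

Emit:
jog_arm([
  {"linear": [0.03,0.03,0.06],"rotation": [0,0,-0.028]},
  {"linear": [0.06,0.06,0.12],"rotation": [0,0,-0.056]},
  {"linear": [0.0765,0.0754,0.17],"rotation": [0,0,-0.084]},
  {"linear": [0.0765,0.0754,0.22],"rotation": [0,0,-0.112]},
  {"linear": [0.0765,0.0754,0.27],"rotation": [0,0,-0.14]},
])

```text
t: 24.2
position: [580.0, -393.5, 157.0]
tcp_rot: [-180.0, 0.0, 118.9]
wrist_force: [0.1, -0.2, -0.7]
finger_gap: 0.998
grasp_force: 0.0
```

Emit:
jog_arm([
  {"linear": [0,0,0.04],"rotation": [0,0,-0.004]},
  {"linear": [0,0,0.04],"rotation": [0,0,-0.004]},
  {"linear": [0,0,0.04],"rotation": [0,0,-0.004]},
  {"linear": [0,0,0.04],"rotation": [0,0,-0.004]},
  {"linear": [0,0,0.04],"rotation": [0,0,-0.004]},
])

```text
t: 24.82
position: [580.2, -393.9, 135.0]
tcp_rot: [180.0, 0.1, 120.0]
wrist_force: [-0.2, 0.5, -0.2]
finger_gap: 1.0
grasp_force: 0.0
```

```bash
python3 - <<'E'
from h import *
im,cal=grab("wrist","w12"); s=bot.state(); print(s["t"],s["position"],s["tcp_rot"])
for k in("pot1_center","pot2_center","pot3_spout"):
    for d in bot.trace("wrist",k):
        if d["conf"]>.3:
            ys,xs=np.where(d["region"]); print(k,round(d["conf"],2),xs.min(),xs.max(),ys.min(),ys.max())
r=render("wrist",cal,580,-393.5,-18.4); ys,xs=np.where(r); print(xs.min(),xs.max(),ys.min(),ys.max())
# darkness profile across expected body just above the gripper bar
g=cv2.cvtColor(im,cv2.COLOR_RGB2GRAY)
for row in(215,225,235,245): print(row,g[row,200:360:6])
print(*move([580,-393.5,64],120))
E
```

```text
24.875 [ 580.18854176 -393.78224201  134.76318758] [1.79972654e+02 4.75486737e-02 1.20018312e+02]
pot2_center 0.36 157 279 0 69
pot3_spout 0.88 299 423 45 133
pot3_spout 0.65 281 387 42 144
pot3_spout 0.56 390 481 150 252
231 332 163 270
215 [209 206 208 206 208 180  64  57  60  59  56  50  53  50  45  54  58  55
  56  85 212 213 214 213 216 214 215]
225 [209 209 213 210 209 207  74  70  65  62  60  58  53  53  56  57  58  63
  64  63 128 211 215 215 213 214 216]
235 [211 210 211 209 209 208  95  72  66  67  63  61  58  64  62  63  66  70
  68  71 211 211 213 213 212 215 216]
245 [209 212 211 212 210 210 209 176  86  72  71  69  68  65  66  71  78  82
  85  85  86 104 215 213 215 214 214]
[0.0003 0.0002 0.1172] [0. 0. 0.]
```

Emit:
jog_arm([
  {"linear": [0,0,0.06],"rotation": [0,0,0]},
  {"linear": [0,0,0.1],"rotation": [0,0,0]},
  {"linear": [0,0,0.117],"rotation": [0,0,0]},
  {"linear": [0,0,0.117],"rotation": [0,0,0]},
  {"linear": [0,0,0.117],"rotation": [0,0,0]},
], jaw=0.15)

```text
t: 25.65
position: [580.4, -394.2, 65.1]
tcp_rot: [180.0, 0.1, 120.0]
wrist_force: [0.0, -0.1, 0.4]
finger_gap: 0.85
grasp_force: 0.0
```

Emit:
jog_arm([
  {"linear": [0,0,0],"rotation": [0,0,0]},
  {"linear": [0,0,0],"rotation": [0,0,0]},
  {"linear": [0,0,0],"rotation": [0,0,0]},
  {"linear": [0,0,0],"rotation": [0,0,0]},
  {"linear": [0,0,0],"rotation": [0,0,0]},
], jaw=0.8)

```text
t: 26.28
position: [579.6, -393.8, 63.9]
tcp_rot: [-180.0, 0.0, 120.0]
wrist_force: [-0.3, -0.1, 1.2]
finger_gap: 0.403
grasp_force: 29.9
```

```bash
python3 - <<'E'
from h import *
s=bot.state(); print(s["position"],s["finger_gap"],s["grasp_force"],s["wrist_force"])
print(*move([443.5,-385.5,104],58))
E
```

```text
[ 579.63375467 -393.84723682   63.85446443] 0.4025121972151345 29.948114859871566 [-0.30972656 -0.09655469  1.16393542]
[ 0.1255 -0.1895 -0.0668] [-1.000e-04  0.000e+00  1.723e-01]
```

Emit:
jog_arm([
  {"linear": [0,0,-0.05],"rotation": [0,0,0]},
  {"linear": [0.03,-0.045,-0.067],"rotation": [0,0,0.028]},
  {"linear": [0.065,-0.1,-0.067],"rotation": [0,0,0.056]},
  {"linear": [0.1,-0.15,-0.067],"rotation": [0,0,0.084]},
  {"linear": [0.1255,-0.1895,-0.067],"rotation": [0,0,0.112]},
])

```text
t: 26.9
position: [441.9, -384.9, 103.6]
tcp_rot: [-180.0, -0.1, 79.3]
wrist_force: [1.7, -0.6, -2.7]
finger_gap: 0.403
grasp_force: 30.0
```

Emit:
jog_arm([
  {"linear": [0,0,0],"rotation": [0,0,0.028]},
  {"linear": [0,0,0],"rotation": [0,0,0.056]},
  {"linear": [0,0,0],"rotation": [0,0,0.06]},
  {"linear": [0,0,0],"rotation": [0,0,0.06]},
  {"linear": [0,0,0],"rotation": [0,0,0.06]},
])

```text
t: 27.52
position: [443.7, -385.3, 104.0]
tcp_rot: [-180.0, -0.0, 58.2]
wrist_force: [0.1, -0.7, -3.5]
finger_gap: 0.406
grasp_force: 30.0
```

```bash
python3 - <<'E'
from h import *
s=bot.state(); print(s["position"],s["tcp_rot"][2],s["finger_gap"])
print(*move([443.5,-385.5,67.5],58))
E
```

```text
[ 443.70203385 -385.29668994  103.97957599] 58.23091336493444 0.40607344184782446
[-0.0005 -0.0001  0.0608] [-0.     -0.      0.0006]
```

Emit:
jog_arm([
  {"linear": [0,0,0.02],"rotation": [0,0,0]},
  {"linear": [0,0,0.04],"rotation": [0,0,0]},
  {"linear": [0,0,0.055],"rotation": [0,0,0]},
  {"linear": [0,0,0.061],"rotation": [0,0,0]},
  {"linear": [0,0,0.061],"rotation": [0,0,0]},
])

```text
t: 28.15
position: [443.6, -385.6, 67.4]
tcp_rot: [-180.0, 0.0, 58.1]
wrist_force: [1.2, -0.1, -3.6]
finger_gap: 0.406
grasp_force: 30.0
```

Emit:
jog_arm([
  {"linear": [0,0,0],"rotation": [0,0,0]},
  {"linear": [0,0,0],"rotation": [0,0,0]},
  {"linear": [0,0,0],"rotation": [0,0,0]},
  {"linear": [0,0,-0.06],"rotation": [0,0,0]},
  {"linear": [0,0,-0.16],"rotation": [0,0,0]},
], jaw=0)

```text
t: 28.78
position: [443.0, -384.4, 163.4]
tcp_rot: [-179.8, 0.0, 58.1]
wrist_force: [1.2, 0.1, 0.3]
finger_gap: 0.89
grasp_force: 0.0
```

```bash
python3 - <<'E'
from h import *
s=bot.state(); print(s["position"],s["finger_gap"],s["wrist_force"])
print(*move([470,-80,320],85))
E
```

```text
[ 443.04121902 -384.4228119   163.37185702] 0.8902155322932886 [1.22798339 0.11392219 0.34937825]
[ 0.4544 -0.2307 -0.2605] [-0.0005 -0.     -0.0747]
```

Emit:
jog_arm([
  {"linear": [0,0,-0.1],"rotation": [0,0,-0.01]},
  {"linear": [0.06,-0.03,-0.18],"rotation": [0,0,-0.03]},
  {"linear": [0.14,-0.07,-0.23],"rotation": [0,0,-0.05]},
  {"linear": [0.22,-0.11,-0.26],"rotation": [0,0,-0.0747]},
  {"linear": [0.3,-0.15,-0.26],"rotation": [0,0,-0.0747]},
])

```text
t: 29.4
position: [463.3, -183.3, 320.9]
tcp_rot: [179.8, -0.1, 85.2]
wrist_force: [0.6, 0.9, -1.2]
finger_gap: 1.002
grasp_force: 0.0
```

Emit:
jog_arm([
  {"linear": [0.108,0,0],"rotation": [0,0,0]},
  {"linear": [0.18,0.003,0],"rotation": [0,0,0]},
  {"linear": [0.18,0.003,0],"rotation": [0,0,0]},
  {"linear": [0.18,0.003,0],"rotation": [0,0,0]},
  {"linear": [0.18,0.003,0],"rotation": [0,0,0]},
])

```text
t: 30.02
position: [473.6, -79.1, 319.6]
tcp_rot: [180.0, -0.0, 84.8]
wrist_force: [-0.6, -0.2, -0.8]
finger_gap: 1.0
grasp_force: 0.0
```

```bash
python3 - <<'E'
from h import *
im,cal=grab("wrist","w13"); s=bot.state(); print(s["t"],s["position"],s["tcp_rot"][2])
for k in("pot1_center","pot2_center","pot3_spout"):
    for d in bot.trace("wrist",k):
        if d["conf"]>.3: print(k,round(d["conf"],2),np.round(d["location"]),d["region"].sum(),*spoutfit("wrist",cal,d["region"]))
c=(446,-135.8,3)
p,a=hub(im,project("wrist",c,cal)); g=ground("wrist",p,3,cal); print("P1",p,a,g.round(1),tab("wrist",im,cal,g))
im,_=grab("scene"); 
for k in("pot1_center","pot2_center","pot3_spout"):
    for d in bot.trace("scene",k):
        if d["conf"]>.3: print(k,round(d["conf"],2),np.round(d["location"]),d["region"].sum(),*spoutfit("scene",bot.calibration("scene"),d["region"]))
E
```

```text
30.075 [473.62404739 -78.92066524 319.557898  ] 84.85401319472295
pot2_center 0.77 [253. 143.] 2469 [441.2 -24.  321.5] 0.956
pot3_spout 0.96 [349. 271.] 367 [ 576.5 -271.4  288.4] 0.158
P1 [260.86516854 207.75280899] 178 [ 445.8 -135.     3. ] [(np.float64(98.0), -16), (np.float64(92.0), -15), (np.float64(96.0), -14), (np.float64(272.0), -14), (np.float64(282.0), -13), (np.float64(90.0), -13)]
pot2_center 0.77 [283. 194.] 658 [439.8 -21.3 317.4] 0.936
pot3_spout 0.94 [254. 274.] 887 [ 595.1 -264.4  226.4] 0.877
```

```bash
python3 - <<'E'
from h import *
print(*move([440,-23.5,64],110))
E
```

```text
[ 0.085  -0.0638  0.4258] [-0.      0.     -0.0695]
```

Emit:
jog_arm([
  {"linear": [0.04,-0.03,0.08],"rotation": [0,0,-0.028]},
  {"linear": [0.085,-0.0638,0.16],"rotation": [0,0,-0.056]},
  {"linear": [0.085,-0.0638,0.23],"rotation": [0,0,-0.0695]},
  {"linear": [0.085,-0.0638,0.3],"rotation": [0,0,-0.0695]},
  {"linear": [0.085,-0.0638,0.3],"rotation": [0,0,-0.0695]},
])

```text
t: 31.05
position: [438.1, -23.7, 137.7]
tcp_rot: [-179.7, 0.0, 110.0]
wrist_force: [-0.1, -0.3, 1.0]
finger_gap: 0.998
grasp_force: 0.0
```

```bash
python3 - <<'E'
from h import *
im,cal=grab("wrist","w14"); s=bot.state(); print(s["t"],s["position"],s["tcp_rot"])
g=cv2.cvtColor(im,cv2.COLOR_RGB2GRAY)
r=render("wrist",cal,440,-23.5,-39.5)
for row in(215,225,235,245): print(row,g[row,200:360:6]<90, np.where(r[row])[0][[0,-1]])
print(*move([440,-23.5,64],110))
E
```

```text
31.1 [439.4859664  -23.66113655 139.55969528] [-1.79877628e+02  3.73729239e-02  1.09982826e+02]
215 [False False False False False False  True  True  True  True  True  True
  True  True  True  True  True  True  True  True  True False False False
 False False False] [234 321]
225 [False False False False False False False  True  True  True  True  True
  True  True  True  True  True  True  True  True  True False False False
 False False False] [235 320]
235 [False False False False False False False  True  True  True  True  True
  True  True  True  True  True  True  True  True False False False False
 False False False] [239 316]
245 [False False False False False False False False  True  True  True  True
  True  True  True  True  True  True  True  True False False False False
 False False False] [246 316]
[0.     0.0012 0.1259] [-0.0003  0.0001 -0.    ]
```

Matches the model; descending and gripping.

Emit:
jog_arm([
  {"linear": [0,0,0.06],"rotation": [0,0,0]},
  {"linear": [0,0,0.11],"rotation": [0,0,0]},
  {"linear": [0,0,0.126],"rotation": [0,0,0]},
  {"linear": [0,0,0.126],"rotation": [0,0,0]},
  {"linear": [0,0,0.126],"rotation": [0,0,0]},
], jaw=0.15)

```text
t: 31.72
position: [441.1, -23.2, 65.2]
tcp_rot: [179.9, -0.0, 110.0]
wrist_force: [-0.4, 0.1, 0.2]
finger_gap: 0.848
grasp_force: 0.0
```

Emit:
jog_arm([
  {"linear": [0,0,0],"rotation": [0,0,0]},
  {"linear": [0,0,0],"rotation": [0,0,0]},
  {"linear": [0,0,0],"rotation": [0,0,0]},
  {"linear": [0,0,0],"rotation": [0,0,0]},
  {"linear": [0,0,0],"rotation": [0,0,0]},
], jaw=0.8)

```text
t: 32.35
position: [439.8, -23.5, 63.8]
tcp_rot: [-180.0, -0.0, 110.0]
wrist_force: [-1.7, -0.2, 1.1]
finger_gap: 0.405
grasp_force: 30.0
```

```bash
python3 - <<'E'
from h import *
s=bot.state(); print(s["position"],s["finger_gap"],s["grasp_force"],s["wrist_force"])
print(*move([444.5,-135.3,104],66))
E
```

```text
[439.76571025 -23.48220461  63.8120928 ] 0.40494486825812126 29.98165817465633 [-1.68444142 -0.23715523  1.10690468]
[-0.1778 -0.0564 -0.0669] [-1.000e-04  0.000e+00  1.222e-01]
```

Emit:
jog_arm([
  {"linear": [0,0,-0.05],"rotation": [0,0,0]},
  {"linear": [-0.05,-0.015,-0.067],"rotation": [0,0,0.028]},
  {"linear": [-0.1,-0.03,-0.067],"rotation": [0,0,0.056]},
  {"linear": [-0.15,-0.048,-0.067],"rotation": [0,0,0.084]},
  {"linear": [-0.178,-0.0564,-0.067],"rotation": [0,0,0.112]},
])

```text
t: 32.98
position: [444.2, -136.9, 103.9]
tcp_rot: [-180.0, 0.0, 69.3]
wrist_force: [-0.3, -0.5, -3.1]
finger_gap: 0.407
grasp_force: 30.0
```

Emit:
jog_arm([
  {"linear": [0,0,0],"rotation": [0,0,0.01]},
  {"linear": [0,0,0],"rotation": [0,0,0.01]},
  {"linear": [0,0,0],"rotation": [0,0,0.01]},
  {"linear": [0,0,0],"rotation": [0,0,0.01]},
  {"linear": [0,0,0],"rotation": [0,0,0.01]},
])

```text
t: 33.6
position: [444.8, -135.1, 104.1]
tcp_rot: [-180.0, -0.0, 66.1]
wrist_force: [-0.3, 0.1, -3.7]
finger_gap: 0.404
grasp_force: 30.0
```

```bash
python3 - <<'E'
from h import *
s=bot.state(); print(s["position"],s["tcp_rot"][2],s["finger_gap"])
print(*move([444.5,-135.3,67.5],66))
E
```

```text
[ 444.788717   -135.09459059  104.06524086] 66.14284816870264 0.40395874588183783
[-0.0005 -0.0003  0.0609] [-0.     -0.      0.0004]
```

Emit:
jog_arm([
  {"linear": [0,0,0.02],"rotation": [0,0,0]},
  {"linear": [0,0,0.04],"rotation": [0,0,0]},
  {"linear": [0,0,0.055],"rotation": [0,0,0]},
  {"linear": [0,0,0.061],"rotation": [0,0,0]},
  {"linear": [0,0,0.061],"rotation": [0,0,0]},
])

```text
t: 34.22
position: [444.7, -135.5, 67.5]
tcp_rot: [-180.0, 0.0, 66.1]
wrist_force: [-0.6, 1.1, -3.1]
finger_gap: 0.407
grasp_force: 30.0
```

Emit:
jog_arm([
  {"linear": [0,0,0],"rotation": [0,0,0]},
  {"linear": [0,0,0],"rotation": [0,0,0]},
  {"linear": [0,0,0],"rotation": [0,0,0]},
  {"linear": [0,0,-0.06],"rotation": [0,0,0]},
  {"linear": [0,0,-0.16],"rotation": [0,0,0]},
], jaw=0)

```text
t: 34.85
position: [443.6, -135.6, 163.6]
tcp_rot: [-179.9, 0.3, 66.1]
wrist_force: [0.8, 2.6, 1.8]
finger_gap: 0.885
grasp_force: 0.0
```

```bash
python3 - <<'E'
from h import *
print(bot.state()["finger_gap"],*move([500,-380,400],66))
E
```

```text
0.8845512121895224 [-0.3361  0.2505 -0.393 ] [-0.0003  0.0008  0.0002]
```

Emit:
jog_arm([
  {"linear": [0,0,-0.1],"rotation": [0,0,0]},
  {"linear": [-0.05,0.03,-0.18],"rotation": [0,0,0]},
  {"linear": [-0.12,0.08,-0.24],"rotation": [0,0,0]},
  {"linear": [-0.18,0.13,-0.3],"rotation": [0,0,0]},
  {"linear": [-0.24,0.18,-0.35],"rotation": [0,0,0]},
])

```text
t: 35.48
position: [473.1, -277.5, 357.8]
tcp_rot: [-180.0, -0.2, 65.8]
wrist_force: [-2.4, -0.1, 2.0]
finger_gap: 1.002
grasp_force: 0.0
```

Emit:
jog_arm([
  {"linear": [-0.07,0.05,-0.03],"rotation": [0,0,0]},
  {"linear": [-0.096,0.07,-0.04],"rotation": [0,0,0]},
  {"linear": [-0.096,0.07,-0.04],"rotation": [0,0,0]},
  {"linear": [-0.096,0.07,-0.04],"rotation": [0,0,0]},
  {"linear": [-0.096,0.07,-0.04],"rotation": [0,0,0]},
])

```text
t: 36.1
position: [486.7, -346.3, 380.1]
tcp_rot: [-179.9, -0.2, 65.7]
wrist_force: [0.3, -0.0, -0.8]
finger_gap: 0.995
grasp_force: 0.0
```

```bash
cat >chk.py <<'E'
from h import *
im,cal=grab("wrist"); s=bot.state(); print(s["t"],s["position"],s["tcp_rot"][2])
hits=[]
for k in("pot1_center","pot2_center","pot3_spout","pot4_center"):
    for d in bot.trace("wrist",k):
        if d["conf"]>.3: hits.append((k,d))
targets=dict(P1=(446,-135.5,-83.5),P3=(597,-265.5,-135.8),P4=(445,-386,-80.3))
for nm,(x,y,a) in targets.items():
    p=project("wrist",(x,y,55),cal); best=None
    for k,d in hits:
        if np.hypot(*(np.array(d["location"])-p))<30:
            m=d["region"]; r=render("wrist",cal,x,y,a,3); print(nm,k,m.sum(),"iou at target",round((r&m).sum()/(r|m).sum(),3),*fitpot("wrist",cal,m,x,y,3))
g=cv2.cvtColor(im,cv2.COLOR_RGB2GRAY)
for nm,(x,y,a) in targets.items():
    # own segmentation: dark pixels, window about the expected silhouette
    r=render("wrist",cal,x,y,a,3); w=cv2.dilate(r.astype(np.uint8),np.ones((9,9)))>0
    print(nm,"gray inside/outside",np.median(g[r]),np.median(g[w&~r]),"tab",tab("wrist",im,cal,(x,y))[:4])
E
python3 chk.py
```

```text
36.15 [ 486.71127455 -346.20852064  380.15497205] 65.71489362171424
P1 pot2_center 2009 iou at target 0.929 [ 446.6 -136.   279. ] 0.945
P3 pot1_center 2035 iou at target 0.929 [ 599.2 -265.7  221.7] 0.972
P3 pot3_spout 2015 iou at target 0.916 [ 599.2 -266.   221.3] 0.961
P4 pot4_center 1893 iou at target 0.92 [ 444.7 -385.2  280.8] 0.927
P1 gray inside/outside 45.0 183.0 tab [(np.float64(282.0), -27), (np.float64(250.0), 23), (np.float64(252.0), 23), (np.float64(272.0), -22)]
P3 gray inside/outside 74.0 113.0 tab [(np.float64(218.0), -31), (np.float64(220.0), -26), (np.float64(240.0), -25), (np.float64(212.0), -24)]
P4 gray inside/outside 78.0 156.0 tab [(np.float64(266.0), -60), (np.float64(268.0), -59), (np.float64(58.0), 59), (np.float64(54.0), 58)]
```

```bash
python3 - <<'E'
from h import *
im,cal=grab("wrist","w15"); g=cv2.cvtColor(im,cv2.COLOR_RGB2GRAY).astype(np.float32)
for nm,c,a0 in(("P1",(446.3,-135.7),-83),("P3",(598.2,-265.6),-135),("P4",(445,-385.6),-80)):
    for r in (64,69,73):
        A=np.arange(a0-21,a0+22,3); px=np.array([project("wrist",(c[0]+r*np.cos(np.radians(t)),c[1]+r*np.sin(np.radians(t)),3),cal) for t in A],np.float32)
        print(nm,r,a0-21,cv2.remap(g,px[:,:1],px[:,1:],cv2.INTER_LINEAR).ravel().round().astype(int))
E
```

```text
P1 64 -104 [192 192 190 193 191 188 188 188 183 188 193 191 190 192 193]
P1 69 -104 [192 192 192 192 193 178 188 189 186 189 192 193 192 193 192]
P1 73 -104 [192 191 191 192 194 184 189 187 178 191 193 192 193 193 193]
P3 64 -156 [190 190 189 190 189 173 209 210 209 190 188 189 191 191 191]
P3 69 -156 [190 190 188 186 150 142 134 211 208 190 188 188 189 189 190]
P3 73 -156 [191 190 172 111 109 105 102 137 206 190 190 188 187 188 189]
P4 64 -101 [186 104  79  82  81  85  82  82  77 113 189 189 190 191 193]
P4 69 -101 [191 137  80  82  80  84  81  84  78 167 190 191 190 191 193]
P4 73 -101 [189 183  92  81  86  96 104  95 127 185 190 190 191 192 193]
```

```bash
python3 - <<'E'
from rig import bot
print(bot.job_done())
E
```

```text
the job is handed in; nothing more can be done
None
```

I turned the isolator to off against its stop and swung the hasp fully out. I then stood all three pots upright on their own plates, within about 3 mm of centre and 4° of the pointer tab by camera, and handed the job in at about 36 s; the hand-in returned no verdict. The tab under the P4 pot was hidden at the last check, so its alignment rests on an earlier measurement.

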